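# Load a dish into the bench reader and close its cover

## Robot

A 6-joint arm with a two-finger parallel gripper is mounted at the origin on a cart in front of the work surface, level with it; the furniture and walls round the work are solid. World frame = base frame: x ahead of the robot, y to its left, z up, the work surface at z = 0. Lengths are in m, angles in rad, forces in N, time in s.
With the tool pointing down it reaches from about 0.375 to 0.9 m from the base axis. Payload 3.1 kg.
Tool frame: the origin (TCP) lies on the centre line of the jaws, within the pads' length; the fingertips stand 8 mm ahead of it and the grasp point (between the pads) lies 11 mm behind it; z points along the fingers, y is the line along which they close (so a half turn about z gives the same grasp; the last joint's range is limited). The gripper opens to 85 mm and grips with 20 to 120 N. Pads are 22 mm wide; open, the fingers measure 114 mm over their backs; the gripper's body (76 mm by 85 mm) begins 54 mm behind the grasp point. The pads swing forward as they close: fully open they stand 13 mm farther back than shut.
Start: joints at [-1.393, 0.527, 1.433, -0, 1.181, -0.178], TCP at [0.218, -0.586, 0.211] pointing down, gripper open.
Joint ranges: [-3.08, 3.08], [-0.75, 2.2], [0.22, 2.44], [-1.43, 4.57], [0, 2.65], [-2.85, 2.85]. Speed limits (rad/s): [2.79, 2.79, 3.14, 3.14, 3.14, 3.14].

## Interface

Orientations are given as a unit quaternion [x, y, z, w].
In Python, from station import * gives the robot as it stands.
- The arm moves only by the tool play_rows, never from a script. Its argument "rows" is a list of rows, each a list of 3 entries, a list of its own where there are three numbers: the turn, a rotation vector about the tool's x, y, z in degrees, then the shift along the tool's x, y, z in mm, then the closure, from 0 (fully open) to 1 (shut). In form: [[[ax, ay, az], [dx, dy, dz], jaw], ...]. A call has 1 to 12 rows; each row shifts and turns the commanded pose from where the row before left it, along the tool's axes as they then stand; what a row does not reach is not made up. A row lasts 1/12 s, in which the tool goes at most 41.7 mm and 7.16 degrees, less where a joint would pass 70% of its speed; a pose out of reach is approached as far as the arm can. A call with a gripper value outside its range is refused whole. The fingers move at their own pace and stop on an object; "grip_force" is the grip in N (left out, the last holds). Time passes only in rows, so rows that do not move let the fingers close. It gives the time, the measured TCP pose, the force, the opening and the grip force at its end, in the units of the state.
- sense(): the state, without advancing time (a new reading comes with each control period).
- snapshot(name): name is "scene" or "top" or "wrist"; returns (picture, depth): 420x560x3 uint8, red, green, blue; 420x560 float32, m along the optical axis (not along the pixel's ray), 0 where there is no reading.
- get_calibration(name): a dict with "vfov" (degrees; the focal length in pixels is half the picture's height over the tangent of half this angle, whatever the lens; pixels are square), "cx", "cy" (the principal point, pixels), "xyz" and "attitude" of the camera in the world. Camera axes: x right, y down, z forward; pixel columns grow to the right and rows downward; lengths in m; the calibration is good to about 2 mm. A picture is of the moment at which its call begins: read the wrist's pose just before it. get_calibration takes no time and is no camera call; for the wrist camera it gives the pose at the moment of the call.
- sign_off(): hands the job in; it is judged then, once.
The state is a dict: "t": time; "q": joint angles; "qd": joint speeds; "tau": joint torques, N m; "tcp_pos": TCP position; "tool_rot": TCP orientation; "force": force on the tool from outside, world axes, zero at the start; "ft_torque": the same for the moment, N m; "finger_gap": opening from 0.0 (shut) to 1.0 (fully open); "gripper_force": force on a finger pad.
Only numpy, scipy, OpenCV 4.12 (cv2) and the standard library are available. Lean on these libraries where they do the work, as an engineer would, in place of code of your own. Each camera call takes 0.05 s, during which the arm holds its last target. There are 200 camera calls.

## Task

Get the petri dish on the bench reader ready for a reading: swing the lever on the reader's head fully up to raise the head, push the dish back along the bed until it sits in the V-shaped stop under the head, then lay the lever down again so that the head rests on the dish, and at last close the hinged cover fully. Leave the spare dish, the timer and the pipette tip box beside the reader where they are.

Things in the scene. Friction and masses are not known exactly. Their poses are not given: they have to be found in the camera images.
- reader: Bench reader, fixed: a low white case 200 mm wide (y), open at the front (-x). Origin: underside, mid case; x points from the open front to the back, y to its left, z up. Flat bed on top z = 20 mm, from x = -125 mm to the back; side walls (inner faces y = +-92, x = -87 to 87 mm) and back wall reach z = 60 mm. A hinged cover at the back, a head on a bridge in the middle
- bridge (a point): Middle of the front end of the bridge that carries head and lever, on its top (x = -51, z = 66 mm in the reader's frame). The bridge is a grey bar 30 mm wide and 12 mm thick that runs back to a column at x = 45 mm
- seat (a point): Where the centre of the dish's underside is when it sits in the stop: on the bed at x = -35, y = 0, z = 20 mm in the reader's frame. The stop is two slippery plastic bars, 11 mm high, forming a 90 degree V that is open to the front; they reach about 50 mm either side of the middle, ahead to x = -53 mm, and centre the dish
- foot: The reader's head: a black disc of 26 mm diameter on a steel stem, which goes straight up and down through the front end of the bridge; origin: centre of its lower face. Geared to the lever: 0.0142 m up for each rad of the lever, about 14 mm above the bed with the lever down, 30 mm with it up
- lever (a joint): Small lever on top of the head, in rad: 0 = down, leaning 45 degrees over to the reader's right (-y); 1.13 = fully up, upright and 20 degrees past it towards +y. It pivots on an axis along the reader's x at x = 0, y = 0, z = 72 mm, swings in the y-z plane and stays where it is left (about 1 N at its end). With the head resting on the dish it stops at about 0.1
- lever_bar (a point): On the axis of the lever's black cross bar, where the lever's arm meets it, 45 mm from the pivot; the bar is a round rod of 15 mm diameter along the reader's x, from 19 mm in front of this point to 27 mm behind it; it can be pushed from either side
- cover (a joint): Cover, rad: 0 = closed, grows as it opens upward to the back, 1.55 at most; stiff, it stays where it is left (about 2 N at its front edge)
- cover_hinge (a point): Middle of the cover's hinge axis, along the reader's y, at x = 85, z = 61 mm in the reader's frame. The cover is a shell 172 mm long from the hinge, 200 mm wide and 60 mm deep (grey sides, clear top), its rim in the plane of the hinge axis
- cover_lip (a point): Middle of the outer face of the cover's lip: a flat plate 120 mm wide, 5 mm thick, in the plane of the rim, standing out 28 mm from the cover's front wall; 188 mm from the hinge axis. Cover open: the lip stands up along its top and the front wall lies behind it like a ledge; closed: it points to the front, 68 mm above the worktop, this point on its upper side
- dish: Closed petri dish, cream, 59 mm diameter, 15 mm high, standing on the reader's bed in front of the stop; origin: centre of its underside
- spare_dish: Another such petri dish on the worktop outside the reader (59 mm diameter, 15 mm high); origin: centre of its underside; to be left alone
- timer: Digital timer, 60 x 64 x 20 mm, on the worktop; origin: centre of its underside; to be left alone
- tip_box: Box of pipette tips, 74 x 122 x 63 mm, on the worktop; origin: centre of its underside; to be left alone
Things that resemble listed ones, but are neither listed nor needed, are in the scene too. Leave any green look-alike of the dish alone.

How it is judged:
On the way, in this order (a step that is already met when the one before it is completed fails the run):
1. the lever is fully up (over 1.0 rad) while the dish is still in front of the stop (over 25 mm from its seat) (value of joint lever above 1 rad and horizontal distance between dish and seat above 0.025 m), for 0.2 s.
2. the dish sits in the stop (within 5 mm) with the lever still up (horizontal distance between dish and seat below 0.005 m and value of joint lever above 0.9 rad and angle between dish's own z axis and vertical below 0.05 rad), for 0.2 s.
3. the lever is down (under 0.25 rad) and the head rests on the seated dish (horizontal distance between dish and seat below 0.006 m and value of joint lever below 0.25 rad and value of joint cover above 0.5 rad), for 0.2 s.
At the end, for the whole second after the job is handed in: The cover is closed (under 0.05 rad), the lever is down (under 0.25 rad) with the head on the dish, and the dish lies flat and at rest in the V stop, within 6 mm of its seat (value of joint cover below 0.05 rad and value of joint lever below 0.25 rad and horizontal distance between dish and seat below 0.006 m and angle between dish's own z axis and vertical below 0.05 rad and linear speed of dish below 0.02 m/s); the robot touches nothing.
It fails at once if the spare dish, the timer or the tip box is moved by more than 20 mm (distance of any of spare_dish, timer, tip_box from where it was at the start of the episode above 0.02 m).
It fails at once if the dish is tipped by more than 0.4 rad (angle between dish's own z axis and vertical above 0.4 rad).
It also fails if it takes over 58 s, if anything falls off the work surface, if the arm or the gripper's body presses on something with over 40 N, if the wrist force passes 120 N, or if a joint passes its speed limit or range.

## Working session

There is one attempt and no reset: what is moved stays moved. The work goes in short steps, Python scripts to look and compute and a tool call to move; the robot and the scene stay as the last step left them, time stands still between calls to the robot, and variables do not carry over. Pictures are saved under pics/ and viewed, at most 10 in all, crops included, and the job is handed in when it is done.

Besides the shell and the picture viewer there is one more tool, called as a command line: name --argument value ..., lists and objects as JSON in quotes. play_rows: Moves the arm, as the interface text tells. Its arguments: {"type":"object","properties":{"rows":{"type":"array","items":{"type":"array"}},"grip_force":{"type":"number"}},"required":["rows"]}

```bash
mkdir -p pics; ls
cat > h.py <<'E'
from station import *
import numpy as np, cv2
from scipy.spatial.transform import Rotation as R
def cam(name):
    c=get_calibration(name); p,d=snapshot(name)
    f=210/np.tan(np.radians(c['vfov'])/2)
    a=c['attitude']; M=R.from_quat(a).as_matrix() if np.size(a)==4 else np.array(a)
    v,u=np.mgrid[0:420,0:560]
    P=np.stack([(u-c['cx'])/f*d,(v-c['cy'])/f*d,d],-1)@M.T+np.array(c['xyz'])
    P[d==0]=np.nan
    return p,d,P,c
def save(p,n): cv2.imwrite('pics/'+n,p[...,::-1])
E
python3 - <<'E'
from h import *
a=[]
for n in('scene','top'):
    p,d,P,c=cam(n); a.append(p); np.savez(n+'.npz',p=p,P=P); print(n,c)
    save(p,n+'.png')
print(sense())
E
```

```text
pics
scene {'vfov': 49.39237893925734, 'cx': 272.7446126303456, 'cy': 212.60001201440235, 'xyz': array([ 0.11423564, -1.00019025,  0.80224588]), 'attitude': array([ 0.86453221, -0.26247366,  0.12613189, -0.40961247])}
top {'vfov': 45.82456286369672, 'cx': 283.63843754522134, 'cy': 209.39354646603633, 'xyz': array([ 0.53342352, -0.25879822,  1.30498256]), 'attitude': array([-0.70622067,  0.70695917, -0.01874444,  0.03331281])}
{'t': 0.1, 'q': array([-1.39352344e+00,  5.28386955e-01,  1.43376419e+00,  1.76346021e-05,
        1.18140757e+00, -1.78488935e-01]), 'qd': array([-0.00027106, -0.00193636, -0.0012355 , -0.00062453,  0.00253142,
        0.00062911]), 'tau': array([-1.57557283e-04, -4.43304849e+01, -1.78586143e+01, -2.51370057e-04,
        3.87762513e-03,  2.56483884e-05]), 'tcp_pos': array([ 0.21760777, -0.58516999,  0.20992624]), 'tool_rot': array([ 9.84220981e-01,  1.76940934e-01,  8.75165856e-06, -9.83025748e-04]), 'force': array([-0.27432005,  0.23753864, -0.10992413]), 'ft_torque': array([ 0.05139961,  0.0081041 , -0.02157058]), 'gripper_force': 0.0, 'finger_gap': 0.9985629836816241}
```

View pics/scene.png

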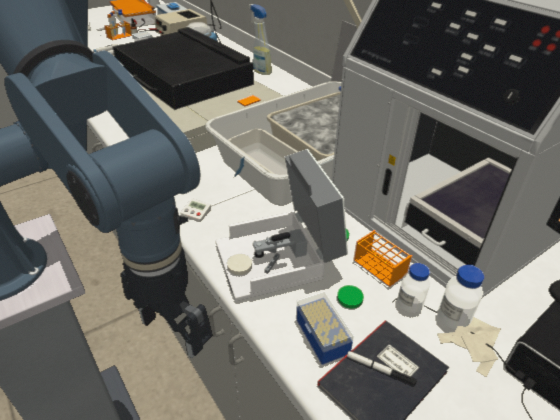

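View pics/top.png

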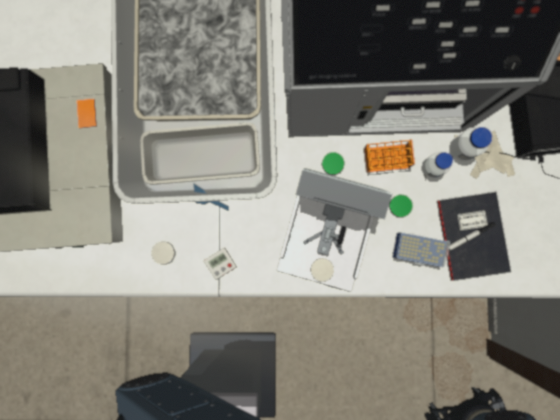

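Candidates for the dish in the top view: cream disc on the reader's bed (322,269), cream disc on the worktop left (163,253), which is the spare, and green lids at (333,163) and (400,205). I choose (322,269). One close crop will check it.

Run:
```python
from h import *
z=np.load('top.npz');p,P=z['p'],z['P']
c=cv2.resize(p[150:300,260:400],None,fx=4,fy=4,interpolation=cv2.INTER_CUBIC)
z2=np.load('scene.npz');c2=cv2.resize(z2['p'][145:305,205:355],None,fx=3.75,fy=3.75,interpolation=cv2.INTER_CUBIC)
save(cv2.resize(np.hstack([c,c2[:600]]) ,(800,428)),'crop.png')
for n,u,v in[('dish',322,269),('spare',163,253),('timer',220,263),('box',421,250),('leverbar',341,236)]: print(n,P[v,u].round(4))
def blob(P,p,lo,hi,box):
    m=(P[...,2]>lo)&(P[...,2]<hi); q=np.zeros_like(m); q[box]=m[box]; return q
# cream dish top
Q=P[255:285,305:340].reshape(-1,3); Q=Q[(Q[:,2]>.031)&(Q[:,2]<.039)]
print('dish',len(Q),Q.mean(0),cv2.minEnclosingCircle(Q[:,:2].astype(np.float32)*1000))
Q=P[200:290,270:380].reshape(-1,3); W=Q[(Q[:,2]>.0575)&(Q[:,2]<.0635)]
print('walls',len(W),cv2.minAreaRect(W[:,:2].astype(np.float32)*1000))
B=Q[(Q[:,2]>.015)&(Q[:,2]<.025)]
r=cv2.minAreaRect(B[:,:2].astype(np.float32)*1000);print('bed',len(B),r,cv2.boxPoints(r))
```

```text
dish [ 0.4756 -0.3296  0.041 ]
spare [0.5155 0.0817 0.0145]
timer [ 0.4899 -0.0683  0.0215]
box [ 0.5236 -0.5736  0.063 ]
leverbar [ 0.5573 -0.3713  0.1139]
dish 373 [ 0.47422175 -0.32961594  0.034937  ] ((473.9187316894531, -329.51104736328125), 29.532283782958984)
walls 431 ((557.2290649414062, -340.1112060546875), (199.69198608398438, 158.8451690673828), 74.27836608886719)
bed 4037 ((540.2318725585938, -335.3384094238281), (199.99449157714844, 202.31546020507812), 74.38634490966797) [[ 415.89282 -404.41907]
 [ 610.74255 -458.87213]
 [ 664.5709  -266.25775]
 [ 469.7212  -211.80469]]
```

View pics/crop.png

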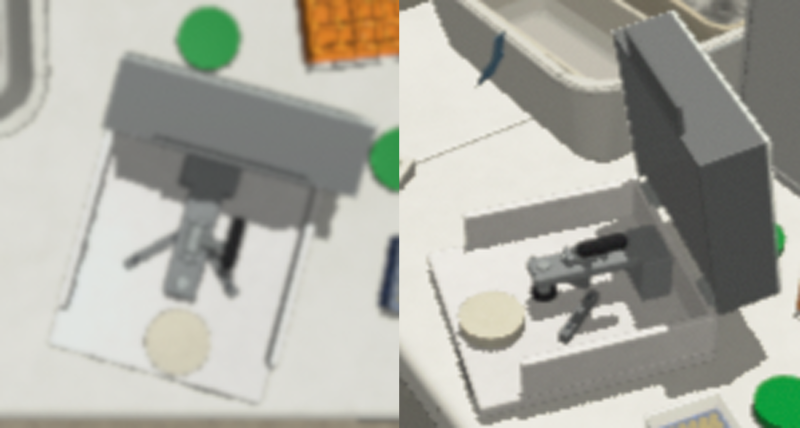

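The crop confirms it: the cream dish sits on the bed in front of the V at (178,342), the lever bar leans right at (233,242), and the cover is open. From the fit, the reader's origin is about (563.2,-341.7) mm with yaw -15.6°, and the dish is at reader (-89,-12). First I shut the jaws and turn the tool to the reader's axes.

play_rows --rows '[[[0, 0, 6], [0, 0, 0], 1], [[0, 0, 6], [0, 0, 0], 1], [[0, 0, 6], [0, 0, 0], 1], [[0, 0, 6], [0, 0, 0], 1], [[0, 0, 6], [0, 0, 0], 1], [[0, 0, 6], [0, 0, 0], 1], [[0, 0, 0], [0, 0, 0], 1]]'

```text
t: 0.68
tcp_pos: [0.2176, -0.5854, 0.2103]
tool_rot: [0.991, -0.137, -0.0, -0.001]
force: [-1.2, 0.3, -0.1]
finger_gap: 0.007
gripper_force: 0.0
```

```bash
cat >> h.py <<'E'
O=np.array([.5632,-.3417,0]); RR=R.from_euler('z',-15.6,degrees=True)
def st():
    s=sense(); T=R.from_quat(s['tool_rot'])
    D=R.from_matrix(np.diag([1.,-1,-1]))
    print('t',round(s['t'],2),'reader mm',(RR.inv().apply(s['tcp_pos']-O)*1e3).round(1),'fix rotvec tool deg',np.degrees((T.inv()*RR*D).as_rotvec()).round(2),
     'F reader',RR.inv().apply(s['force']).round(1),'gap',round(s['finger_gap'],2),'q',s['q'].round(2))
def rd(P): return RR.inv().apply((P-O).reshape(-1,3)).reshape(P.shape)*1e3
E
cat > s.py <<'E'
from h import *
st()
E
python3 s.py
python3 - <<'E'
from h import *
for n in('scene','top'):
    z=np.load(n+'.npz');Q=rd(z['P']).reshape(-1,3)
    m=(abs(Q[:,1])<95)&(Q[:,0]>20)&(Q[:,0]<220)&(Q[:,2]>90)
    q=Q[m]; print(n,len(q))
    for a in range(90,330,20):
        k=q[(q[:,2]>a)&(q[:,2]<a+20)]
        if len(k): print(a,len(k),k[:,0].min().round(),np.median(k[:,0]).round(),k[:,0].max().round())
E
```

```text
t 0.68 reader mm [-267.3 -327.7  210.3] fix rotvec tool deg [-0.06  0.03 -0.11] F reader [-1.2 -0.1 -0.1] gap 0.01 q [-1.39  0.53  1.43  0.    1.18  0.45]
scene 1731
90 68 21.0 99.0 125.0
110 45 21.0 91.0 112.0
130 48 71.0 86.0 104.0
150 35 66.0 78.0 92.0
170 27 62.0 73.0 85.0
190 13 60.0 63.0 73.0
210 37 55.0 56.0 65.0
230 1334 53.0 86.0 113.0
250 124 50.0 53.0 56.0
top 2552
90 18 21.0 139.0 142.0
110 22 21.0 81.0 138.0
130 12 132.0 133.0 135.0
150 14 128.0 130.0 131.0
170 15 124.0 126.0 127.0
190 13 121.0 122.0 124.0
210 76 58.0 66.0 121.0
230 2234 57.0 89.0 117.0
250 148 53.0 56.0 60.0
```

play_rows --rows '[[[0, 0, 0], [25.5, -26.2, 0], 1], [[0, 0, 0], [25.5, -26.2, 0], 1], [[0, 0, 0], [25.5, -26.2, 0], 1], [[0, 0, 0], [25.5, -26.2, 0], 1], [[0, 0, 0], [25.5, -26.2, 0], 1], [[0, 0, 0], [25.5, -26.2, 0], 1], [[0, 0, 0], [25.5, -26.2, 0], 1], [[0, 0, 0], [25.5, -26.2, 0], 1], [[0, 0, 0], [25.5, -26.2, 0], 1], [[0, 0, 0], [25.5, -26.2, 0], 1], [[0, 0, 0], [0, 0, 20], 1], [[0, 0, 0], [0, 0, 20], 1]]'

```text
t: 1.68
tcp_pos: [0.5369, -0.4009, 0.1715]
tool_rot: [0.991, -0.132, 0.002, 0.001]
force: [-0.4, 0.2, -1.1]
finger_gap: -0.001
gripper_force: 0.0
```

play_rows --rows '[[[0, 0, 0], [0, 0, 22], 1], [[0, 0, 0], [0, 0, 22], 1], [[0, 0, 0], [0, 0, 21], 1], [[0, 0, 0], [0, 0, 0], 1], [[0, 0, 0], [0, 0, 0], 1]]'

```text
t: 2.1
tcp_pos: [0.533, -0.4013, 0.1044]
tool_rot: [0.991, -0.135, -0.001, -0.001]
force: [0.5, -0.4, 0.4]
finger_gap: -0.002
gripper_force: 0.0
```

```bash
python3 s.py
python3 - <<'E'
from h import *
p,d,P,c=cam('scene'); save(cv2.resize(p[120:320,180:380],None,fx=3,fy=3,interpolation=cv2.INTER_CUBIC),'a.png')
E
```

```text
t 2.1 reader mm [-13.1 -65.5 104.4] fix rotvec tool deg [-0.11  0.19  0.08] F reader [ 0.6 -0.3  0.4] gap -0.0 q [-0.81  0.71  1.4  -0.    1.03  1.03]
```

View pics/a.png

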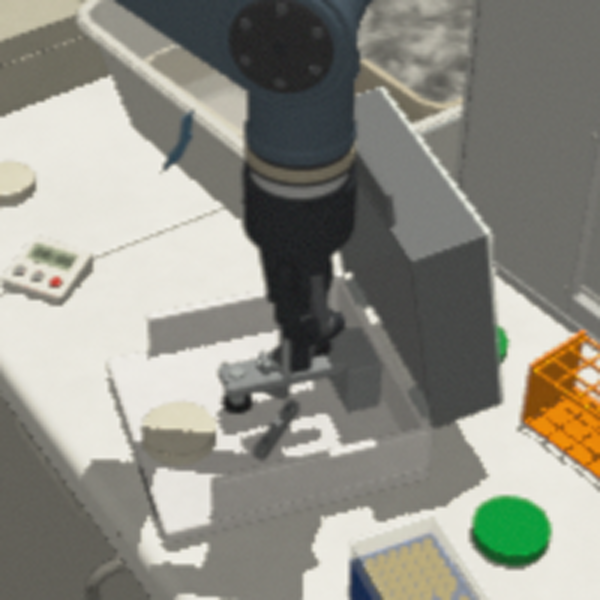

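Gripper stands right of the bar (bar behind the fingertips near (325,345)), clear of the cover. Now I push the lever up.

play_rows --rows '[[[0, 0, 0], [0, -7, 0], 1], [[0, 0, 0], [0, -7, 0], 1], [[0, 0, 0], [0, -7, -2], 1], [[0, 0, 0], [0, -7, -2], 1], [[0, 0, 0], [0, -7, -2], 1], [[0, 0, 0], [0, -6, -2], 1], [[0, 0, 0], [0, -6, 0], 1], [[0, 0, 0], [0, -5, 0], 1], [[0, 0, 0], [0, -3, 0], 1], [[0, 0, 0], [0, 0, 0], 1]]'

```text
t: 2.98
tcp_pos: [0.5487, -0.3482, 0.1137]
tool_rot: [0.991, -0.135, -0.0, -0.0]
force: [-0.1, -0.1, -1.1]
finger_gap: 0.0
gripper_force: 0.0
```

```bash
python3 s.py
```

```text
t 2.98 reader mm [-12.2 -10.2 113.7] fix rotvec tool deg [-0.02  0.03  0.03] F reader [-0.1 -0.1 -1.1] gap 0.0 q [-0.74  0.67  1.45  0.    1.02  1.11]
```

play_rows --rows '[[[0, 0, 0], [0, -2, 0], 1], [[0, 0, 0], [0, -2, 0], 1], [[0, 0, 0], [0, 0, 0], 1]]'

```text
t: 3.23
tcp_pos: [0.5497, -0.3451, 0.1136]
tool_rot: [0.991, -0.136, -0.0, -0.0]
force: [-0.4, 0.3, -0.3]
finger_gap: 0.002
gripper_force: 0.0
```

```bash
python3 s.py
python3 - <<'E'
from h import *
for n in('scene','top'):
    p,d,P,c=cam(n);Q=rd(P)
    m=(abs(Q[...,1])<70)&(Q[...,0]>-5)&(Q[...,0]<26)&(Q[...,2]>85)&(Q[...,2]<130)&(p.max(-1)<75)
    q=Q[m]; print(n,len(q), np.percentile(q,[5,50,95],axis=0).round(1) if len(q) else '')
    if n=='scene': save(cv2.resize(p[180:280,220:340],None,fx=5,fy=5,interpolation=cv2.INTER_CUBIC),'b.png')
E
```

```text
t 3.23 reader mm [-12.1  -6.9 113.6] fix rotvec tool deg [-0.01  0.02 -0.02] F reader [-0.4  0.2 -0.3] gap 0.0 q [-0.73  0.67  1.45  0.    1.02  1.11]
scene 72 [[ -3.4 -38.7 102.6]
 [  9.8 -36.3 109.7]
 [ 21.9 -29.1 113.8]]
top 0
```

View pics/b.png

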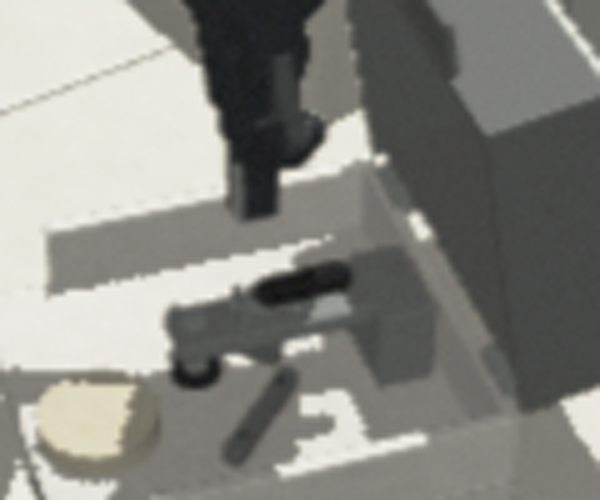

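Run:
```python
from h import *
p,d,P,c=cam('scene');Q=rd(P)
for v in range(200,228,3): print(v,[tuple(Q[v,u].round(0).astype(int)) for u in(266,270,274)])
m=(abs(Q[...,1])<70)&(abs(Q[...,0])<35)&(Q[...,2]>85)&(Q[...,2]<140)&(p.max(-1)<75)
vv,uu=np.nonzero(m)
for lo,hi in((85,100),(100,115),(115,140)):
  k=m&(Q[...,2]>lo)&(Q[...,2]<hi);print(lo,k.sum(),np.percentile(Q[k],[2,50,98],axis=0).round())
```

```text
200 [(np.int64(-28), np.int64(-25), np.int64(212)), (np.int64(-22), np.int64(-35), np.int64(218)), (np.int64(-18), np.int64(-51), np.int64(229))]
203 [(np.int64(-28), np.int64(-26), np.int64(205)), (np.int64(-19), np.int64(-25), np.int64(202)), (np.int64(-18), np.int64(-50), np.int64(220))]
206 [(np.int64(-25), np.int64(-18), np.int64(190)), (np.int64(-12), np.int64(-6), np.int64(178)), (np.int64(-23), np.int64(-65), np.int64(225))]
209 [(np.int64(-25), np.int64(-17), np.int64(181)), (np.int64(-26), np.int64(-46), np.int64(203)), (np.int64(-25), np.int64(-69), np.int64(221))]
212 [(np.int64(-25), np.int64(-16), np.int64(172)), (np.int64(-26), np.int64(-47), np.int64(196)), (np.int64(-19), np.int64(-52), np.int64(198))]
215 [(np.int64(-25), np.int64(-16), np.int64(163)), (np.int64(-25), np.int64(-44), np.int64(185)), (np.int64(-9), np.int64(-24), np.int64(165))]
218 [(np.int64(-24), np.int64(-14), np.int64(153)), (np.int64(-18), np.int64(-23), np.int64(158)), (np.int64(-8), np.int64(-21), np.int64(154))]
221 [(np.int64(-25), np.int64(-14), np.int64(144)), (np.int64(-18), np.int64(-22)
[... 325 characters left out ...]
p.int64(23))]Traceback (most recent call last):
  File "<stdin>", line 7, in <module>
    return _quantile_unchecked(
        a, q, axis, out, overwrite_input, method, keepdims, weights)
    return _ureduce(a,
                    func=_quantile_ureduce_func,
    ...<5 lines>...
                    overwrite_input=overwrite_input,
                    method=method)
    r = func(a, **kwargs)
    result = _quantile(arr,
                       quantiles=q,
    ...<2 lines>...
                       out=out,
                       weights=wgt)
    slices_having_nans = np.isnan(arr[-1, ...])
                                  ~~~^^^^^^^^^
IndexError: index -1 is out of bounds for axis 0 with size 0
```

```bash
python3 s.py
python3 - <<'E'
from h import *
c=get_calibration('scene');f=210/np.tan(np.radians(c['vfov'])/2)
M=R.from_quat(c['attitude'])
def pr(p):
    w=RR.apply(np.array(p)/1e3)+O; q=M.inv().apply(w-c['xyz']); return (q[:2]/q[2]*f+[c['cx'],c['cy']]).round(0)
for z in (96,105,115,125,135): print(z,'pre',pr([-13,-65,z]),'now',pr([-12,-7,z]),'nowface',pr([-12,-21,z]))
print('bar',pr([-19,-32,104]),pr([27,-32,104]))
p,d,P,c=cam('wrist');Q=rd(P); save(p,'w.png')
m=(abs(Q[...,1])<80)&(Q[...,0]>-60)&(Q[...,0]<35)&(Q[...,2]>70)&(Q[...,2]<260)
print(c, m.sum(), np.percentile(Q[m],[1,50,99],axis=0).round() if m.any() else '')
E
```

```text
t 3.38 reader mm [-12.   -7.3 113.7] fix rotvec tool deg [ 0.    0.   -0.03] F reader [ 0.5 -0.4  0.6] gap -0.0 q [-0.73  0.67  1.45 -0.    1.02  1.11]
96 pre [278. 251.] now [270. 234.] nowface [272. 238.]
105 pre [278. 248.] now [270. 231.] nowface [272. 235.]
115 pre [278. 244.] now [270. 228.] nowface [272. 232.]
125 pre [278. 241.] now [270. 224.] nowface [272. 228.]
135 pre [278. 238.] now [270. 221.] nowface [272. 225.]
bar [271. 239.] [290. 235.]
{'vfov': 69.19117482421913, 'cx': 277.58685645221186, 'cy': 208.6525487024865, 'xyz': array([ 0.62639931, -0.36687005,  0.27713555]), 'attitude': array([-0.59669743,  0.78719819,  0.12435615, -0.0938442 ])} 41094 [[-20. -64. 182.]
 [  0.  -7. 212.]
 [  9.  50. 231.]]
```

View pics/w.png

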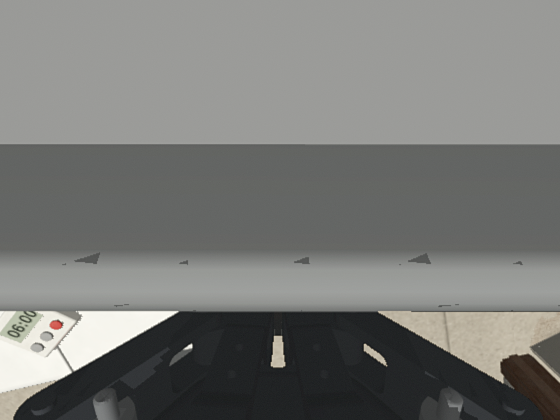

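The wrist view shows the cover lip across the middle, close under the camera: the camera sits on the cover side. The scene view shows the fingers passed over the bar, with their ends around z = 130, higher than the stated tip. I'll back off, turn the tool half round so the camera faces away from the cover, and measure the tip.

play_rows --rows '[[[0, 0, 0], [0, 0, -20], 1], [[0, 0, 0], [0, 15, -15], 1], [[0, 0, 0], [0, 22, 0], 1], [[0, 0, 0], [0, 22, 0], 1], [[0, 0, -7], [0, 0, 0], 1], [[0, 0, -7], [0, 0, 0], 1], [[0, 0, -7], [0, 0, 0], 1], [[0, 0, -7], [0, 0, 0], 1], [[0, 0, -7], [0, 0, 0], 1], [[0, 0, -7], [0, 0, 0], 1], [[0, 0, -7], [0, 0, 0], 1], [[0, 0, -7], [0, 0, 0], 1]]'

```text
t: 4.43
tcp_pos: [0.5337, -0.4023, 0.1488]
tool_rot: [0.938, 0.348, -0.0, -0.0]
force: [-0.3, 0.4, -0.7]
finger_gap: -0.002
gripper_force: 0.0
```

play_rows --rows '[[[0, 0, -7], [0, 0, 0], 1], [[0, 0, -7], [0, 0, 0], 1], [[0, 0, -7], [0, 0, 0], 1], [[0, 0, -7], [0, 0, 0], 1], [[0, 0, -7], [0, 0, 0], 1], [[0, 0, -7], [0, 0, 0], 1], [[0, 0, -7], [0, 0, 0], 1], [[0, 0, -7], [0, 0, 0], 1], [[0, 0, -7], [0, 0, 0], 1], [[0, 0, -7], [0, 0, 0], 1], [[0, 0, -7], [0, 0, 0], 1], [[0, 0, -7], [0, 0, 0], 1]]'

```text
t: 5.43
tcp_pos: [0.5337, -0.4023, 0.1488]
tool_rot: [0.464, 0.886, -0.0, -0.0]
force: [-0.1, 0.5, -0.2]
finger_gap: 0.002
gripper_force: 0.0
```

play_rows --rows '[[[0, 0, -7], [0, 0, 0], 1], [[0, 0, -7], [0, 0, 0], 1], [[0, 0, -7], [0, 0, 0], 1], [[0, 0, -7], [0, 0, 0], 1], [[0, 0, -7], [0, 0, 0], 1], [[0, 0, -5], [0, 0, 0], 1], [[0, 0, 0], [0, 0, 20], 1], [[0, 0, 0], [0, 0, 20], 1], [[0, 0, 0], [0, 0, 20], 1], [[0, 0, 0], [0, 0, 0], 1], [[0, 0, 0], [0, 0, 0], 1]]'

```text
t: 6.35
tcp_pos: [0.5331, -0.4016, 0.0877]
tool_rot: [0.136, 0.991, 0.001, -0.001]
force: [0.2, -0.1, 0.4]
finger_gap: -0.001
gripper_force: 0.0
```

```bash
sed -i 's/np.diag(\[1.,-1,-1\])/np.diag([-1.,1,-1])/' h.py; python3 s.py
python3 - <<'E'
from h import *
p,d,P,c=cam('scene');Q=rd(P)
m=(Q[...,1]>-100)&(Q[...,1]<-43)&(Q[...,0]>-40)&(Q[...,0]<20)&(Q[...,2]>62)&(Q[...,2]<150)
q=Q[m];print(len(q))
for a in range(60,150,10):
    k=q[(q[:,2]>a)&(q[:,2]<a+10)]
    if len(k):print(a,len(k),k.min(0).round(),k.max(0).round())
E
```

```text
t 6.35 reader mm [-12.9 -65.8  87.7] fix rotvec tool deg [ 0.09 -0.15 -0.03] F reader [ 0.3 -0.1  0.4] gap -0.0 q [-0.81  0.73  1.41 -0.    1.   -2.11]
105
60 3 [ -13. -100.   62.] [ 18. -99.  62.]
100 5 [-23. -75. 107.] [-10. -72. 110.]
110 18 [-25. -81. 111.] [ -5. -65. 119.]
120 37 [-26. -83. 120.] [ -8. -65. 130.]
130 34 [-26. -83. 130.] [ -8. -65. 139.]
140 8 [-26. -84. 140.] [-18. -62. 148.]
```

play_rows --rows '[[[0, 0, 0], [0, 0, 13], 1], [[0, 0, 0], [0, 7, 0], 1], [[0, 0, 0], [0, 7, 0], 1], [[0, 0, 0], [0, 7, -1], 1], [[0, 0, 0], [0, 7, -1], 1], [[0, 0, 0], [0, 7, -2], 1], [[0, 0, 0], [0, 0, 0], 1], [[0, 0, 0], [0, 0, 0], 1]]'

```text
t: 7.07
tcp_pos: [0.545, -0.3715, 0.0838]
tool_rot: [0.136, 0.991, -0.004, 0.003]
force: [0.0, -3.0, 3.7]
finger_gap: 0.003
gripper_force: 1.5
```

```bash
cat > look.py <<'E'
from h import *
import sys
st()
p,d,P,c=cam('scene');Q=rd(P)
save(cv2.resize(p[150:310,200:360],None,fx=3.7,fy=3.7,interpolation=cv2.INTER_CUBIC),sys.argv[1])
# lever bar back part (x 3..26), dark
m=(abs(Q[...,1])<60)&(Q[...,0]>4)&(Q[...,0]<27)&(Q[...,2]>90)&(Q[...,2]<128)
q=Q[m];print('bar',len(q),np.percentile(q,[5,50,95],axis=0).round() if len(q) else '')
E
python3 look.py c.png
```

```text
t 7.07 reader mm [ -9.5 -33.6  83.8] fix rotvec tool deg [-0.36  0.4   0.02] F reader [ 0.8 -2.9  3.7] gap 0.0 q [-0.77  0.72  1.45 -0.    0.96 -2.06]
bar 0
```

View pics/c.png

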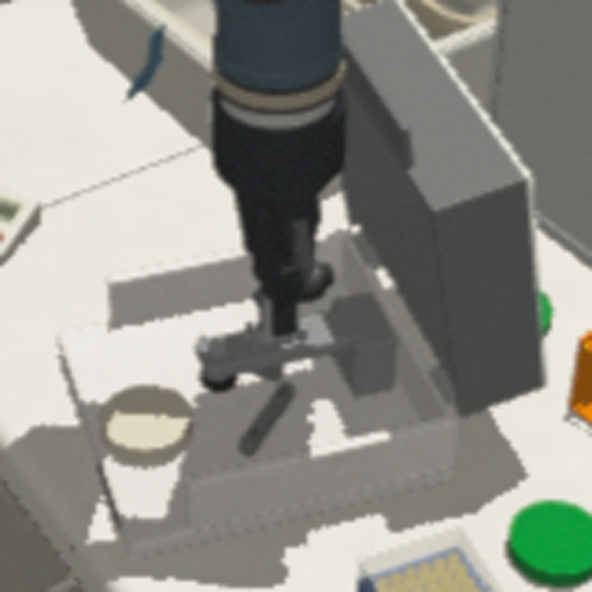

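The view shows the bar no longer on the right; it is hidden behind the fingers near (285,320), so the lever is moving. I keep pushing.

play_rows --rows '[[[0, 0, 0], [0, 5, -2], 1], [[0, 0, 0], [0, 5, -1], 1], [[0, 0, 0], [0, 5, 0], 1], [[0, 0, 0], [0, 5, 0], 1], [[0, 0, 0], [0, 4, 0], 1], [[0, 0, 0], [0, 0, 0], 1], [[0, 0, 0], [0, 0, 0], 1]]'

```text
t: 7.7
tcp_pos: [0.5494, -0.3438, 0.0821]
tool_rot: [0.135, 0.991, 0.001, -0.001]
force: [-0.6, -0.5, -0.5]
finger_gap: 0.0
gripper_force: 0.0
```

```bash
python3 s.py
python3 - <<'E'
from h import *
p,d,P,c=cam('top');Q=rd(P)
m=(abs(Q[...,1])<60)&(Q[...,0]>-15)&(Q[...,0]<27)&(Q[...,2]>90)&(Q[...,2]<130)
q=Q[m];print('bar',len(q),np.percentile(q,[5,50,95],axis=0).round() if len(q) else '')
E
```

```text
t 7.7 reader mm [-12.7  -5.7  82.1] fix rotvec tool deg [ 0.09 -0.12  0.03] F reader [-0.5 -0.7 -0.5] gap 0.0 q [-0.73  0.71  1.47  0.    0.96 -2.03]
bar 3 [[ 19.  14. 120.]
 [ 22.  15. 120.]
 [ 24.  17. 122.]]
```

The bar is now at y = +15, z top 121, so the lever is fully up. I back off and go in front of the dish, then tilt the tool 20° so the gripper body keeps clear of the head.

play_rows --rows '[[[0, 0, 0], [0, -6, 0], 1], [[0, 0, 0], [0, -6, -6], 1], [[0, 0, 0], [20, 0, -10], 1], [[0, 0, 0], [30, 0, 0], 1], [[0, 0, 0], [30, 2, 0], 1], [[0, 0, 0], [30, 2, 0], 1], [[0, 0, 0], [27, 2, 0], 1], [[0, 0, 0], [0, 0, 25], 1], [[0, 0, 0], [0, 0, 25], 1], [[0, 0, 0], [0, 0, 18], 1], [[0, 0, 0], [0, 0, 0], 1]]'

```text
t: 8.67
tcp_pos: [0.4144, -0.3136, 0.0285]
tool_rot: [0.137, 0.991, 0.002, -0.002]
force: [-0.4, 0.4, -0.3]
finger_gap: 0.004
gripper_force: 0.0
```

play_rows --rows '[[[0, -5, 0], [0, 0, 0], 1], [[0, -5, 0], [0, 0, 0], 1], [[0, -5, 0], [0, 0, 0], 1], [[0, -5, 0], [0, 0, 0], 1], [[0, 0, 0], [0, 0, 0], 1], [[0, 0, 0], [0, 0, 0], 1]]'

```text
t: 9.17
tcp_pos: [0.4255, -0.3146, 0.0387]
tool_rot: [0.136, 0.981, -0.017, 0.14]
force: [-0.5, -0.8, 0.2]
finger_gap: 0.001
gripper_force: 0.0
```

```bash
python3 s.py
python3 - <<'E'
from h import *
p,d,P,c=cam('scene');Q=rd(P)
m=(abs(Q[...,1]+12)<35)&(Q[...,0]>-190)&(Q[...,0]<-125)&(Q[...,2]>8)&(Q[...,2]<150)
q=Q[m];print(len(q))
for a in range(10,100,10):
    k=q[(q[:,2]>a)&(q[:,2]<a+10)]
    if len(k):print(a,len(k),k.min(0).round(),k.max(0).round())
Q=Q.reshape(-1,3)
p,d,P,c=cam('top');Q=rd(P)
m=(p[...,0].astype(int)-p[...,2]>20)&(abs(Q[...,1])<60)&(Q[...,0]<-40)&(Q[...,0]>-125)&(Q[...,2]>28)&(Q[...,2]<40)
print('dish',m.sum(),Q[m].mean(0),Q[m].min(0),Q[m].max(0))
E
```

```text
t 9.17 reader mm [-139.9  -10.9   38.7] fix rotvec tool deg [ 0.28 16.16 -0.14] F reader [-0.3 -0.9  0.2] gap 0.0 q [-0.96  0.65  2.01  0.61  0.32 -2.82]
223
10 23 [-128.  -44.   12.] [-125.   21.   20.]
20 2 [-126.  -23.   21.] [-126.   17.   22.]
50 5 [-158.  -19.   57.] [-141.  -17.   59.]
60 22 [-161.  -26.   61.] [-138.   -6.   70.]
70 32 [-163.  -29.   70.] [-140.  -15.   80.]
80 21 [-161.  -28.   80.] [-142.  -11.   89.]
dish 357 [-89.03473814 -12.34680244  34.79343848] [-115.89947888  -39.00611282   28.42216117] [-62.07529989  14.41439098  39.89143681]
```

play_rows --rows '[[[0, 6, 0], [0, 0, 0], 1], [[0, 0, 0], [0, 0, 0], 1], [[0, 0, 0], [1.5, 0, 8], 1], [[0, 0, 0], [1.5, 0, 8], 1], [[0, 0, 0], [1, 0, 6], 1], [[0, 0, 0], [0, 0, 0], 1]]'

```text
t: 9.77
tcp_pos: [0.4287, -0.3102, 0.0136]
tool_rot: [0.134, 0.984, -0.007, 0.117]
force: [0.2, 0.2, -0.1]
finger_gap: 0.002
gripper_force: 0.0
```

```bash
python3 s.py
```

```text
t 9.77 reader mm [-138.1   -5.9   13.6] fix rotvec tool deg [ 1.02 13.45  0.1 ] F reader [ 0.2  0.3 -0.1] gap 0.0 q [-0.94  0.7   1.98  0.52  0.32 -2.72]
```

play_rows --rows '[[[0, 3, 0], [0, -6, 0], 1], [[0, 0, 0], [0.5, 0, 3], 1], [[0, 0, 0], [0.5, 0, 3], 1], [[0, 0, 0], [0, 0, 0], 1]]'

```text
t: 10.1
tcp_pos: [0.4277, -0.3158, 0.0083]
tool_rot: [0.134, 0.987, -0.004, 0.093]
force: [-0.3, 0.2, -0.1]
finger_gap: 0.002
gripper_force: 0.0
```

```bash
python3 s.py;python3 - <<'E'
from h import *
p,d,P,c=cam('scene');Q=rd(P)
m=(abs(Q[...,1]+12)<18)&(Q[...,0]>-190)&(Q[...,0]<-128)&(Q[...,2]>8)&(Q[...,2]<70)
q=Q[m];print(len(q))
for a in range(10,70,5):
    k=q[(q[:,2]>a)&(q[:,2]<a+5)]
    if len(k):print(a,len(k),k.min(0).round(),k.max(0).round())
E
```

```text
t 10.1 reader mm [-137.5  -11.5    8.3] fix rotvec tool deg [ 1.02 10.66  0.13] F reader [-0.3  0.2 -0.1] gap 0.0 q [-0.92  0.71  1.94  0.36  0.37 -2.55]
63
25 5 [-153.  -21.   27.] [-137.  -19.   30.]
30 5 [-155.  -22.   32.] [-133.  -17.   34.]
35 14 [-155.  -29.   36.] [-134.  -18.   40.]
40 14 [-156.  -29.   41.] [-134.  -14.   45.]
45 9 [-155.  -28.   46.] [-135.  -20.   50.]
50 12 [-153.  -30.   50.] [-140.  -26.   55.]
55 4 [-153.  -29.   55.] [-143.  -27.   57.]
```

Tip height is about 26 mm, so contact with the dish is good. I push along the bed.

play_rows --rows '[[[0, 0, 0], [-5, 0, 0.95], 1], [[0, 0, 0], [-5, 0, 0.95], 1], [[0, 0, 0], [-4, 0, 0.75], 1], [[0, 0, 0], [-4, 0, 0.75], 1], [[0, 0, 0], [-4, 0, 0.75], 1], [[0, 0, 0], [-4, 0, 0.75], 1], [[0, 0, 0], [-4, 1, 0.75], 1], [[0, 0, 0], [-4, 1, 0.75], 1], [[0, 0, 0], [-4, 1, 0.75], 1], [[0, 0, 0], [-4, 1, 0.75], 1], [[0, 0, 0], [0, 0, 0], 1]]'

```text
t: 11.07
tcp_pos: [0.4712, -0.3243, 0.0092]
tool_rot: [0.134, 0.987, -0.005, 0.094]
force: [0.7, -0.5, -0.5]
finger_gap: -0.001
gripper_force: 0.0
```

```bash
python3 s.py
cat > dish.py <<'E'
from h import *
from scipy.optimize import least_squares
p,d,P,c=cam('top');Q=rd(P)
m=(p[...,0].astype(int)-p[...,2]>18)&(abs(Q[...,1])<60)&(Q[...,0]<10)&(Q[...,0]>-125)&(Q[...,2]>28)&(Q[...,2]<40)
q=Q[m]
print('dish',m.sum(),q.mean(0),q.min(0),q.max(0))
E
python3 dish.py
```

```text
t 11.07 reader mm [-93.3  -8.    9.2] fix rotvec tool deg [ 0.9  10.72  0.16] F reader [ 0.8 -0.3 -0.5] gap -0.0 q [-0.86  0.73  1.84  0.28  0.44 -2.41]
dish 274 [-61.66419183 -12.93734185  34.62139198] [-84.270055   -38.08715735  29.05320166] [-32.18762191  17.15469144  39.90603815]
```

play_rows --rows '[[[0, 0, 0], [-4, 0, 0.75], 1], [[0, 0, 0], [-4, 0, 0.75], 1], [[0, 0, 0], [-3, 1, 0.55], 1], [[0, 0, 0], [-3, 2, 0.55], 1], [[0, 0, 0], [-2, 2, 0.4], 1], [[0, 0, 0], [-2, 2, 0.4], 1], [[0, 0, 0], [-1, 1, 0.2], 1], [[0, 0, 0], [0, 0, 0], 1]]'

```text
t: 11.78
tcp_pos: [0.491, -0.3208, 0.009]
tool_rot: [0.134, 0.987, -0.004, 0.093]
force: [-0.1, 1.1, -0.1]
finger_gap: -0.0
gripper_force: 0.2
```

```bash
python3 s.py; python3 dish.py
```

```text
t 11.78 reader mm [-75.2   0.7   9. ] fix rotvec tool deg [ 0.96 10.63  0.15] F reader [-0.4  1.  -0.1] gap -0.0 q [-0.83  0.74  1.81  0.26  0.46 -2.35]
dish 182 [-46.05372766  -9.87647423  34.49090709] [-67.26918065 -32.75377627  29.05553432] [-16.79212842  22.01727084  39.65298392]
```

play_rows --rows '[[[0, 0, 0], [-1.5, 0.5, 0.3], 1], [[0, 0, 0], [-1.5, 0, 0.3], 1], [[0, 0, 0], [-1, 0, 0.2], 1], [[0, 0, 0], [-1, 0, 0.2], 1], [[0, 0, 0], [0, 0, 0], 1]]'

```text
t: 12.25
tcp_pos: [0.4943, -0.3204, 0.0087]
tool_rot: [0.134, 0.987, -0.003, 0.091]
force: [-2.7, 2.0, 1.5]
finger_gap: 0.0
gripper_force: 1.6
```

```bash
python3 s.py; python3 dish.py
```

```text
t 12.25 reader mm [-72.1   2.    8.7] fix rotvec tool deg [ 1.1  10.42  0.14] F reader [-3.1  1.2  1.5] gap 0.0 q [-0.83  0.74  1.8   0.25  0.47 -2.34]
dish 163 [-43.58022507  -4.76706529  34.82830367] [-63.4436035  -29.83263814  28.57098247] [-16.84935716  23.99971391  39.67194308]
```

play_rows --rows '[[[0, 0, 0], [-1.5, -1, 0.3], 1], [[0, 0, 0], [0, -1, 0], 1], [[0, 0, 0], [0, 0, 0], 1], [[0, 0, 0], [10, 0, -2], 1], [[0, 0, 0], [25, 0, -5], 1], [[0, 0, 0], [30, 0, -6], 1], [[0, 0, 0], [0, 0, -10], 1], [[0, 0, 0], [0, 0, 0], 1]]'

```text
t: 12.97
tcp_pos: [0.4304, -0.3077, 0.0208]
tool_rot: [0.135, 0.986, -0.006, 0.094]
force: [-0.0, 0.2, -0.2]
finger_gap: -0.002
gripper_force: 0.0
```

```bash
python3 s.py; python3 dish.py
python3 - <<'E'
from h import *
for n in('top','scene'):
    p,d,P,c=cam(n);Q=rd(P)
    m=(p[...,0].astype(int)-p[...,2]>18)&(abs(Q[...,1])<60)&(Q[...,0]<10)&(Q[...,0]>-125)&(Q[...,2]>30)&(Q[...,2]<40)
    q=Q[m]; 
    # circle fit with known radius: outer front/side edge points per angle about guess
    from scipy.optimize import least_squares
    a=np.degrees(np.arctan2(q[:,1],-(q[:,0]+35)));r=np.hypot(q[:,1],q[:,0]+35);E=[]
    for b in range(-100,100,10):
        k=(a>=b)&(a<b+10)
        if k.sum()>2:E.append(q[k][r[k].argmax()])
    E=np.array(E);s=least_squares(lambda v:np.hypot(E[:,0]-v[0],E[:,1]-v[1])-v[2],[-35,0,29],loss='soft_l1');print(n,len(E),s.x.round(1),E[:,:2].round().tolist())
    m=(abs(Q[...,1])<40)&(Q[...,0]>-19)&(Q[...,0]<27)&(Q[...,2]>105)&(Q[...,2]<128);print('bar',Q[m].mean(0) if m.any() else 0)
E
```

```text
t 12.97 reader mm [-137.    -2.9   20.8] fix rotvec tool deg [ 0.81 10.76 -0.02] F reader [-0.1  0.2 -0.2] gap -0.0 q [-0.91  0.68  1.95  0.33  0.38 -2.51]
dish 139 [-40.10749058   2.23101602  35.11462128] [-60.59940106 -27.18944861  29.11160959] [-14.70749723  27.11461701  39.9259923 ]
top 18 [-33.3  -0.5  26.6] [[-34.0, -27.0], [-36.0, -28.0], [-42.0, -26.0], [-45.0, -24.0], [-48.0, -22.0], [-57.0, -12.0], [-59.0, -4.0], [-59.0, -2.0], [-61.0, 3.0], [-60.0, 9.0], [-58.0, 12.0], [-56.0, 15.0], [-52.0, 19.0], [-49.0, 19.0], [-45.0, 23.0], [-40.0, 24.0], [-38.0, 25.0], [-30.0, 27.0]]
bar [  4.57958747  15.20831535 120.10564362]
scene 16 [-37.5  -3.5  27.6] [[-31.0, -31.0], [-38.0, -31.0], [-43.0, -29.0], [-47.0, -30.0], [-54.0, -27.0], [-55.0, -24.0], [-61.0, -17.0], [-63.0, -15.0], [-65.0, -8.0], [-65.0, -5.0], [-65.0, 1.0], [-63.0, 8.0], [-58.0, 12.0], [-57.0, 13.0], [-56.0, 18.0], [-49.0, 22.0]]
bar [  1.72932912  10.42857767 117.27577688]
```

The dish is seated at about (-34,-1), and the lever is still up. Next I lay the lever down from the +y side.

play_rows --rows '[[[0, 4, 0], [0, 0, -25], 1], [[0, 4, 0], [0, 0, -25], 1], [[0, 2.8, 0], [0, 0, -25], 1], [[0, 0, 0], [0, 0, -25], 1], [[0, 0, 0], [0, 27, 0], 1], [[0, 0, 0], [0, 26, 0], 1], [[0, 0, 0], [-30, 0, 0], 1], [[0, 0, 0], [-30, 0, 0], 1], [[0, 0, 0], [-30, 0, 0], 1], [[0, 0, 0], [-20, 0, 0], 1], [[0, 0, 0], [0, 0, 0], 1]]'

```text
t: 14.03
tcp_pos: [0.5489, -0.2865, 0.12]
tool_rot: [0.133, 0.991, 0.006, 0.004]
force: [-0.0, 0.1, 0.5]
finger_gap: 0.002
gripper_force: 0.0
```

```bash
python3 s.py
python3 - <<'E'
from h import *
z=np.load('top.npz');Q=rd(z['P'])
m=(Q[...,1]>20)&(Q[...,1]<85)&(abs(Q[...,0])<60)
print('max z left of bridge',np.nanmax(Q[m][:,2]))
E
```

```text
t 14.03 reader mm [-28.6  49.3 120. ] fix rotvec tool deg [0.76 0.41 0.34] F reader [-0.1  0.1  0.5] gap 0.0 q [-0.67  0.63  1.53  0.02  0.98 -1.98]
max z left of bridge 263.5312778653748
```

play_rows --rows '[[[0, 0, 0], [-14, 2, 0], 1], [[0, 0, 0], [0, 0, 20], 1], [[0, 0, 0], [0, 0, 18], 1], [[0, 0, 0], [0, 0, 0], 1], [[0, 0, 0], [0, -6, 0], 1], [[0, 0, 0], [0, -6, 0], 1], [[0, 0, 0], [0, -6, 0], 1], [[0, 0, 0], [0, -6, 0], 1], [[0, 0, 0], [0, -6, 0], 1], [[0, 0, 0], [0, -6, 0], 1], [[0, 0, 0], [0, -6, 0], 1], [[0, 0, 0], [0, 0, 0], 1]]'

```text
t: 15.03
tcp_pos: [0.5453, -0.3276, 0.0809]
tool_rot: [0.135, 0.991, 0.008, 0.001]
force: [0.2, -0.1, 0.1]
finger_gap: 0.0
gripper_force: 0.0
```

```bash
python3 s.py
python3 - <<'E'
from h import *
for n in('top','scene'):
    p,d,P,c=cam(n);Q=rd(P)
    m=(abs(Q[...,1])<60)&(Q[...,0]>1)&(Q[...,0]<27)&(Q[...,2]>98)&(Q[...,2]<128);print(n,'bar',m.sum(),Q[m].mean(0).round(1) if m.any() else 0)
E
```

```text
t 15.03 reader mm [-21.1   8.8  80.9] fix rotvec tool deg [ 0.87 -0.05  0.14] F reader [ 0.2 -0.   0.1] gap 0.0 q [-0.72  0.7   1.5   0.02  0.94 -2.03]
top bar 0 0
scene bar 64 [ 12.4 -17.8 118.3]
```

play_rows --rows '[[[0, 0, 0], [-2, -4, 1], 1], [[0, 0, 0], [-2, -4, 1], 1], [[0, 0, 0], [0, -3, 1], 1], [[0, 0, 0], [0, -2, 1], 1], [[0, 0, 0], [0, -2, 0], 1], [[0, 0, 0], [0, 0, 0], 1]]'

```text
t: 15.63
tcp_pos: [0.5454, -0.3414, 0.0762]
tool_rot: [0.134, 0.991, 0.008, 0.0]
force: [0.5, 0.3, -0.7]
finger_gap: -0.001
gripper_force: 0.3
```

```bash
python3 s.py
cat > bar.py <<'E'
from h import *
for n in('top','scene'):
    p,d,P,c=cam(n);Q=rd(P)
    m=(abs(Q[...,1])<60)&(Q[...,0]>1)&(Q[...,0]<27)&(Q[...,2]>98)&(Q[...,2]<128);print(n,'bar',m.sum(),Q[m].mean(0).round(1) if m.any() else 0)
E
python3 bar.py
```

```text
t 15.63 reader mm [-17.2  -4.5  76.2] fix rotvec tool deg [ 0.94 -0.1   0.2 ] F reader [ 0.4  0.4 -0.7] gap -0.0 q [-0.74  0.72  1.48  0.02  0.95 -2.05]
top bar 0 0
scene bar 63 [ 12.6 -31.6 111.5]
```

play_rows --rows '[[[0, 0, 0], [0, -1.5, 0], 1], [[0, 0, 0], [0, -1, 0], 1], [[0, 0, 0], [0, -1, 0], 1], [[0, 0, 0], [0, 0, 0], 1]]'

```text
t: 16.07
tcp_pos: [0.5446, -0.3439, 0.0763]
tool_rot: [0.134, 0.991, 0.009, 0.0]
force: [0.9, 2.8, -0.7]
finger_gap: 0.0
gripper_force: 1.4
```

```bash
python3 s.py; python3 bar.py
```

```text
t 16.07 reader mm [-17.3  -7.1  76.3] fix rotvec tool deg [ 1.   -0.11  0.2 ] F reader [ 0.1  3.  -0.7] gap 0.0 q [-0.74  0.72  1.48  0.02  0.95 -2.06]
top bar 0 0
scene bar 64 [ 12.4 -33.6 109.8]
```

The lever is at its stop (3 N). I retreat and go up over the cover, to behind its lip.

play_rows --rows '[[[0, 0, 0], [3, 8, 0], 1], [[0, 0, 0], [0, 0, -25], 1], [[0, 0, 0], [0, 0, -36], 1], [[0, 0, 0], [0, 0, -36], 1], [[0, 0, 0], [0, 0, -36], 1], [[0, 0, 0], [0, 0, -36], 1], [[0, 0, 0], [0, 0, -36], 1], [[0, 0, 0], [0, 0, -10], 1], [[0, 0, 0], [-25, 0, 0], 1], [[0, 0, 0], [-25, 0, 0], 1], [[0, 0, 0], [-25, 0, 0], 1], [[0, 0, 0], [-20, 0, 0], 1]]'

```text
t: 17.17
tcp_pos: [0.6358, -0.3653, 0.2912]
tool_rot: [0.134, 0.991, 0.007, 0.001]
force: [0.1, -0.9, 0.4]
finger_gap: -0.003
gripper_force: 0.0
```

play_rows --rows '[[[0, 0, 0], [0, 0, 0], 1], [[0, 0, 0], [0, 0, 0], 1]]'

```text
t: 17.33
tcp_pos: [0.6348, -0.3647, 0.29]
tool_rot: [0.134, 0.991, 0.008, -0.001]
force: [0.2, 0.1, -0.4]
finger_gap: -0.001
gripper_force: 0.0
```

```bash
python3 s.py; python3 bar.py; python3 dish.py
python3 - <<'E'
from h import *
p,d,P,c=cam('scene');Q=rd(P)
m=(abs(Q[...,1])<100)&(Q[...,0]>30)&(Q[...,0]<130)&(Q[...,2]>180)&(Q[...,2]<290);q=Q[m]
for a in range(200,290,8):
    k=q[(q[:,2]>a)&(q[:,2]<a+8)]
    if len(k):print(a,len(k),np.percentile(k,[2,50,98],axis=0).round().tolist())
E
```

```text
t 17.33 reader mm [ 75.1  -2.9 290. ] fix rotvec tool deg [ 0.91 -0.19  0.24] F reader [ 0.1  0.1 -0.4] gap -0.0 q [-0.68  0.63  1.02  0.01  1.5  -1.98]
top bar 70 [ 13.  -28.1 111.8]
scene bar 63 [ 12.  -33.9 110.3]
dish 15 [-22.81578485 -22.3704018   34.23659385] [-29.10814539 -26.33353152  29.54814519] [-16.7725572  -18.6153399   38.54363034]
200 48 [[60.0, -100.0, 201.0], [89.0, -99.0, 204.0], [120.0, 97.0, 208.0]]
208 39 [[58.0, -100.0, 208.0], [74.0, -99.0, 212.0], [115.0, 98.0, 215.0]]
216 30 [[57.0, -100.0, 217.0], [84.0, -99.0, 220.0], [114.0, 94.0, 223.0]]
224 161 [[55.0, -100.0, 225.0], [58.0, -69.0, 231.0], [112.0, 95.0, 232.0]]
232 1119 [[55.0, -98.0, 232.0], [86.0, -18.0, 236.0], [111.0, 94.0, 240.0]]
240 192 [[53.0, -95.0, 240.0], [106.0, -8.0, 241.0], [113.0, 91.0, 247.0]]
248 54 [[51.0, -60.0, 248.0], [52.0, -15.0, 251.0], [56.0, 54.0, 256.0]]
256 84 [[51.0, -60.0, 256.0], [53.0, -4.0, 258.0], [56.0, 56.0, 261.0]]
```

play_rows --rows '[[[0, 0, 0], [0, 0, 25], 1], [[0, 0, 0], [0, 0, 25], 1], [[0, 0, 0], [0, 0, 15], 1], [[0, 0, 0], [0, 0, 0], 1], [[0, 0, 0], [0, 0, 0], 1]]'

```text
t: 17.95
tcp_pos: [0.634, -0.3634, 0.2259]
tool_rot: [0.134, 0.991, 0.009, -0.001]
force: [-0.6, -0.1, 0.4]
finger_gap: 0.002
gripper_force: 0.0
```

```bash
python3 s.py
```

```text
t 17.95 reader mm [ 74.   -1.9 225.9] fix rotvec tool deg [ 0.97 -0.2   0.19] F reader [-0.5 -0.2  0.4] gap 0.0 q [-0.68  0.67  1.11  0.01  1.37 -1.98]
```

play_rows --rows '[[[0, 0, 0], [6, 0, 2], 1], [[0, 0, 0], [10, 0, 2], 1], [[0, 0, 0], [10, 0, 2], 1], [[0, 0, 0], [10.5, 0, 2], 1], [[0, 0, 0], [10.5, 0, 3], 1], [[0, 0, 0], [10.5, 0, 3.5], 1], [[0, 0, 0], [10, 0, 3.5], 1], [[0, 0, 0], [0, 0, 0], 1]]'

```text
t: 18.62
tcp_pos: [0.569, -0.3457, 0.2103]
tool_rot: [0.134, 0.991, 0.007, 0.001]
force: [-0.4, 0.5, 1.0]
finger_gap: -0.001
gripper_force: 0.0
```

```bash
python3 s.py
cat > cov.py <<'E'
from h import *
p,d,P,c=cam('scene');Q=rd(P)
m=(abs(Q[...,1])<62)&(Q[...,0]>-140)&(Q[...,0]<70)&(Q[...,2]>62)&(Q[...,2]<270)
q=Q[m]; r=np.hypot(q[:,0]-85,q[:,2]-61); k=(r>188)&(r<203)&(abs(q[:,1])>25)
t=np.degrees(np.arctan2(q[k,2]-61,85-q[k,0])); print('cover deg',k.sum(),np.percentile(t,[10,50,90]).round(1))
E
python3 cov.py
```

```text
t 18.62 reader mm [  6.6  -2.3 210.3] fix rotvec tool deg [0.84 0.01 0.18] F reader [-0.6  0.3  1. ] gap -0.0 q [-0.72  0.59  1.32  0.01  1.24 -2.03]
cover deg 68 [61.  61.6 62.2]
```

Works as planned: the cover is at about 61°. I continue along the arc.

play_rows --rows '[[[0, 0, 0], [10, 0, 5.5], 1], [[0, 0, 0], [10, 0, 6], 1], [[0, 0, 0], [9.5, 0, 6.5], 1], [[0, 0, 0], [9, 0, 7], 1], [[0, 0, 0], [9, 0, 7], 1], [[0, 0, 0], [8, 0, 7.5], 1], [[0, 0, 0], [7.5, 0, 8], 1], [[0, 0, 0], [7, 0, 9], 1], [[0, 0, 0], [7, 0, 9], 1], [[0, 0, 0], [0, 0, 0], 1]]'

```text
t: 19.5
tcp_pos: [0.4952, -0.3238, 0.1429]
tool_rot: [0.134, 0.991, 0.008, -0.0]
force: [-0.9, 0.0, -0.8]
finger_gap: 0.001
gripper_force: 0.0
```

```bash
python3 s.py; python3 cov.py
```

```text
t 19.5 reader mm [-70.3  -1.  142.9] fix rotvec tool deg [ 0.95 -0.15  0.2 ] F reader [-0.8 -0.2 -0.8] gap 0.0 q [-0.78  0.57  1.58  0.02  1.   -2.09]
cover deg 118 [30.9 31.5 31.9]
```

play_rows --rows '[[[0, 0, 0], [6.5, 0, 9.5], 1], [[0, 0, 0], [6, 0, 9.5], 1], [[0, 0, 0], [5, 0, 10], 1], [[0, 0, 0], [4, 0, 10.5], 1], [[0, 0, 0], [4, 0, 11], 1], [[0, 0, 0], [3, 0, 11], 1], [[0, 0, 0], [2, 0, 11], 1], [[0, 0, 0], [1, 0, 9], 1], [[0, 0, 0], [1, 0, 6], 1], [[0, 0, 0], [0, 0, 0], 1]]'

```text
t: 20.38
tcp_pos: [0.4647, -0.3138, 0.055]
tool_rot: [0.134, 0.991, 0.009, -0.0]
force: [0.2, -0.3, -0.2]
finger_gap: 0.005
gripper_force: 0.0
```

```bash
python3 s.py; python3 cov.py
```

```text
t 20.38 reader mm [-102.4    0.4   55. ] fix rotvec tool deg [ 0.97 -0.16  0.21] F reader [ 0.3 -0.3 -0.2] gap 0.0 q [-0.8   0.67  1.71  0.02  0.77 -2.12]
cover deg 122 [ 3.4  4.  18.2]
```

play_rows --rows '[[[0, 0, 0], [0, 0, 3], 1], [[0, 0, 0], [0, 0, 3], 1], [[0, 0, 0], [0, 0, 2], 1], [[0, 0, 0], [0, 0, 0], 1]]'

```text
t: 20.77
tcp_pos: [0.465, -0.314, 0.0477]
tool_rot: [0.134, 0.991, 0.008, 0.0]
force: [-0.1, -0.4, 0.2]
finger_gap: 0.003
gripper_force: 0.0
```

```bash
python3 s.py; python3 cov.py
```

```text
t 20.77 reader mm [-102.     0.2   47.7] fix rotvec tool deg [ 0.91 -0.07  0.21] F reader [ 0.  -0.4  0.2] gap 0.0 q [-0.8   0.68  1.72  0.02  0.75 -2.12]
cover deg 138 [ 1.4  2.  20.1]
```

play_rows --rows '[[[0, 0, 0], [0, 0, 1.5], 1], [[0, 0, 0], [0, 0, 1.5], 1], [[0, 0, 0], [0, 0, 1], 1], [[0, 0, 0], [0, 0, 0], 1]]'

```text
t: 21.15
tcp_pos: [0.465, -0.314, 0.0473]
tool_rot: [0.134, 0.991, 0.008, 0.001]
force: [-4.3, 3.2, 24.2]
finger_gap: 0.002
gripper_force: 12.3
```

```bash
python3 s.py; python3 cov.py
```

```text
t 21.15 reader mm [-102.1    0.3   47.3] fix rotvec tool deg [ 0.87 -0.03  0.24] F reader [-5.   1.9 24.2] gap 0.0 q [-0.8   0.68  1.72  0.02  0.75 -2.12]
cover deg 136 [ 1.4  2.  21.3]
```

The cover is hard against its stop. I lift off and check.

play_rows --rows '[[[0, 0, 0], [0, 0, -5], 1], [[0, 0, 0], [2, 0, -15], 1], [[0, 0, 0], [15, 0, -20], 1], [[0, 0, 0], [20, 0, -30], 1], [[0, 0, 0], [20, 0, -30], 1], [[0, 0, 0], [0, 0, -30], 1], [[0, 0, 0], [0, 0, 0], 1], [[0, 0, 0], [0, 0, 0], 1]]'

```text
t: 21.87
tcp_pos: [0.4103, -0.3017, 0.1756]
tool_rot: [0.134, 0.991, 0.007, 0.002]
force: [0.4, -0.6, 0.2]
finger_gap: 0.0
gripper_force: 0.0
```

```bash
python3 s.py; python3 cov.py
python3 - <<'E'
from h import *
p,d,P,c=cam('top')
z=np.load('top.npz')
save(np.hstack([cv2.resize(x[150:300,240:380],None,fx=2.8,fy=2.8,interpolation=cv2.INTER_CUBIC) for x in(z['p'],p)]),'fin.png')
Q=rd(P);m=(p[...,0].astype(int)-p[...,2]>18)&(abs(Q[...,1])<45)&(Q[...,0]<0)&(Q[...,0]>-80);print(m.sum(),np.percentile(Q[m],[2,50,98],axis=0).round())
E
```

```text
t 21.87 reader mm [-158.    -2.6  175.6] fix rotvec tool deg [0.78 0.15 0.2 ] F reader [ 0.5 -0.5  0.2] gap 0.0 q [-0.86  0.42  1.76  0.02  0.97 -2.17]
cover deg 130 [1.3 1.9 2.4]Traceback (most recent call last):
  File "<stdin>", line 5, in <module>
    return _quantile_unchecked(
        a, q, axis, out, overwrite_input, method, keepdims, weights)
    return _ureduce(a,
                    func=_quantile_ureduce_func,
    ...<5 lines>...
                    overwrite_input=overwrite_input,
                    method=method)
    r = func(a, **kwargs)
    result = _quantile(arr,
                       quantiles=q,
    ...<2 lines>...
                       out=out,
                       weights=wgt)
    slices_having_nans = np.isnan(arr[-1, ...])
                                  ~~~^^^^^^^^^
IndexError: index -1 is out of bounds for axis 0 with size 0
```

View pics/fin.png

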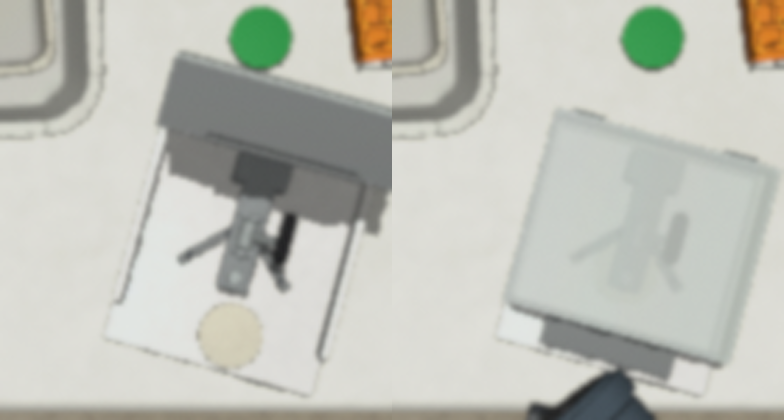

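The final view shows the cover flat (lip at (610,350)) and the lever down (bar at (680,238)). The lip's top is at about 68 mm, which is closed. Handing in.

```bash
python3 -c "
from station import *
print(sign_off())"
```

```text
the job is handed in; nothing more can be done
None
```

The job is handed in at about 22 s with the lever swung up, the dish pushed into the V stop, the lever laid back down and the cover closed. The dish measured about 2 mm from its seat before I lowered the head; after that the bridge and then the cover hid it, so I couldn't measure it again. I did not re-measure the spare dish, timer and tip box at the end, but no contact with them showed.

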